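# Index the turntable and show the escutcheon to the camera

## Robot

A 6-joint arm with a two-finger parallel gripper is mounted at the origin on the work surface. World frame = base frame: x ahead of the robot, y to its left, z up, the work surface at z = 0. Lengths are in m, angles in rad, forces in N, time in s.
With the tool pointing down it reaches from about 0.35 to 0.725 m from the base axis. Payload 4.3 kg.
Tool frame: the origin (TCP) lies between the finger pads; the fingertips stand 25 mm ahead of it and the grasp point (between the pads) lies 6 mm ahead of it; z points along the fingers, y is the line along which they close (so a half turn about z gives the same grasp; the last joint's range is limited). The gripper opens to 85 mm and grips with 20 to 120 N. Pads are 22 mm wide; open, the fingers measure 114 mm over their backs; the gripper's body (76 mm by 85 mm) begins 54 mm behind the grasp point. The pads swing forward as they close: fully open they stand 13 mm farther back than shut.
Start: joints at [-1.426, 0.377, 0.081, 1.274, 0, 1.46], TCP at [0.145, -0.556, 0.256] pointing down, gripper open.
Joint ranges: [-2.72, 2.72], [-0.84, 1.66], [-1.02, 1.22], [-1.77, 2.12], [-1.37, 1.28], [-3.14, 3.14]. Speed limits (rad/s): [2.57, 2.57, 3.14, 3.14, 3.14, 3.14].

## Interface

Orientations are given as a unit quaternion [x, y, z, w].
In Python, from station import ctrl, vision gives the robot as it stands.
- The arm moves only by the shell command python3 -m jog 'ROWS' [FORCE]. ROWS is JSON, a list of rows, each an object with "fingers": the finger opening in mm, from 0 to 85.4; "xyz": the shift along the world's x, y, z in mm, a list of three; "yaw": the turn about the world's z in rad. A call has 1 to 12 rows; each row shifts and turns the commanded pose from where the row before left it; what a row does not reach is not made up. A row lasts 1/12 s, in which the tool goes at most 41.7 mm and 7.16 degrees, less where a joint would pass 70% of its speed; a pose out of reach is approached as far as the arm can. A call with a gripper value outside its range is refused whole. The fingers move at their own pace and stop on an object; FORCE is the grip in N (left out, the last holds). Time passes only in rows, so rows that do not move let the fingers close. It gives the time, the measured TCP pose, the force, the opening and the grip force at its end, in the units of the state.
- ctrl.state(): the state, without advancing time (a new reading comes with each control period).
- vision.capture(name): name is "scene" or "top"; returns a dict with "color" (480x640x3 uint8, red, green, blue), "range_z" (480x640 float32, m along the optical axis (not along the pixel's ray), 0 where there is no reading), "fx", "fy", "cx", "cy" (pixels), "D" ([k1, k2, p1, p2, k3] as OpenCV has them; the pictures are not rectified), "extrinsics" (4x4, takes a point from camera to world coordinates). Camera axes: x right, y up, looking along -z (the intrinsics and any distortion apply to the point x, -y, -z); pixel columns grow to the right and rows downward; lengths in m; the calibration is good to about 2 mm. A picture is of the moment at which its call begins.
- ctrl.hand_in(): hands the job in; it is judged then, once.
The state is a dict: "time": time; "q": joint angles; "joint_vel": joint speeds; "joint_torque": joint torques, N m; "tool_pos": TCP position; "tool_rot": TCP orientation; "ft_force": force on the tool from outside, world axes, zero at the start; "moment": the same for the moment, N m; "width": opening from 0.0 (shut) to 1.0 (fully open); "grip_force": force on a finger pad.
Only numpy, scipy, OpenCV 4.12 (cv2) and the standard library are available. Lean on these libraries where they do the work, as an engineer would, in place of code of your own. Each camera call takes 0.05 s, during which the arm holds its last target. There are 200 camera calls.

## Task

The bronze keyhole escutcheon stands in the nest of the little turntable, under the press arm: lift the sprung plunger by its black knob, swing the turntable round to its other index hole, and let the plunger drop fully home there. Then take the escutcheon out of the nest and finish holding it still in the gripper in mid-air, upright with its keyhole squarely facing the inspection camera, centred on the lens and about 13 cm in front of it; do not put it down or let go. Keep off the camera and leave the padlock, hinges and gate latch where they lie.

Things in the scene. Friction and masses are not known exactly. Their poses are not given: they have to be found in the camera images.
- fixture: Fixed grey base of the indexing turntable, with a small press: round plate 230 mm across, 16 mm thick. Origin on the turntable's vertical axis, on the shelf. Two index holes lie 98 mm from the axis, at 90 degrees (its +y, start) and 200 degrees (the other) in its frame. The press column, 40 x 50 mm and 210 mm high, stands 155 mm from the axis along its -y.
- ram (a point): Lower end of the press ram, 22 mm across, 102 mm above the shelf, 65 mm from the turntable axis along the base's -y. It hangs from the press overarm (38 mm wide, underside 140 mm, top 190 mm above the shelf), which reaches from the column to 45 mm from the axis.
- turret (a joint): Turn of the aluminium turntable on the base, rad, counter-clockwise seen from above: 0 at the first hole (start), 1.92 at the other; end stops at -0.03 and 1.95. Friction about 1.2 N at the knob.
- nest (a point): Middle of the nest's floor on the turntable, 65 mm from its axis, across from the plunger, 30 mm above the shelf. Two jaws 38 mm long, 12 mm high hold the escutcheon's front and back (1 mm clearance), 5 mm high lugs its ends. At joint 0 it is under the ram; at 1.92 it is in the open, at 20 degrees in the base's frame.
- plunger (a joint): Lift of the sprung index plunger, m: 0 fully home in a hole, about 0.009 when its pin rides on the plate between holes, free to turn above that, 0.016 at the end of travel. Spring and weight push down with 5.5 N at 0, 9.5 N at the top. The pin's round tip finds the hole within about 3 mm when let go.
- plunger_knob (a point): Centre of the plunger's black round knob, 26 mm diameter and 26 mm high, upright, 63 mm above the shelf when home; 98 mm from the turntable axis, it goes round with the turntable and spins freely on its stem. Below the knob is a thin stem, then a bushing whose top is 40 mm above the shelf.
- escutcheon: Loose bronze plate, 44 mm wide (its y), 58 mm tall with arched top (its z, up), 12 mm thick (its x) about 0.22 kg; sides flat up to 36 mm from the bottom. Origin: middle of its underside. Front to its -x: a collar 28 mm across, 5 mm proud, holds the keyhole, centre 34 mm up; back plain. It starts upright in the nest, front pointing away from the turntable axis.
- keyhole (a point): Centre of the keyhole on the front of the escutcheon's collar: (-11, 0, 34) mm in the escutcheon's frame. Same axes as the escutcheon.
- keyhole_ahead (a point): Imaginary point 100 mm straight out from the keyhole (escutcheon's -x): it shows which way the front faces.
- camera: Fixed inspection camera on a post with a 90 mm round foot: black 50 mm cube with a 40 mm lens barrel, 225 mm high in all. Origin at the centre of the foot, on the shelf. It looks level along its own -x.
- lens (a point): Centre of the camera's front glass, 200 mm above the shelf, 47 mm ahead (-x) of the post's axis. Same axes as the camera: it looks along -x.
- padlock: Chrome shackle padlock lying flat, 65 x 44 x 18 mm, loose bystander. Origin under its middle.
- hinge_0: Galvanized butt hinge lying open and flat, 66 x 57 x 8 mm, loose bystander. Origin under its middle.
- hinge_1: The other galvanized butt hinge, same as the first, loose bystander.
- latch: Zinc gate latch (bolt on a plate), 88 x 34 x 30 mm, loose bystander. Origin under its middle.
There are look-alikes about, which are no part of the job. What is shaped like the escutcheon but green or purple is not meant.

How it is judged:
By the outcome, as a careful person would: the job done as asked, in the order asked, and still so for the second after the job is handed in, while the arm keeps its last pose, push and grip.
It also fails if it takes over 64 s, if anything falls off the work surface, if the arm or the gripper's body presses on something with over 40 N, if the wrist force passes 120 N, or if a joint passes its speed limit or range.

## Working session

There is one attempt and no reset: what is moved stays moved. The work goes in short steps, Python scripts to look and compute and a shell command to move; the robot and the scene stay as the last step left them, time stands still between calls to the robot, and variables do not carry over. Pictures are saved under pics/ and viewed, at most 10 in all, crops included, and the job is handed in when it is done.

```bash
mkdir -p pics
cat > h.py <<'E'
from station import ctrl, vision
import numpy as np, cv2, pickle
def cap(name,tag):
    c=vision.capture(name); pickle.dump(c,open(f'pics/{tag}.pkl','wb'))
    cv2.imwrite(f'pics/{tag}.png',c['color'][:,:,::-1]); return c
def load(tag): return pickle.load(open(f'pics/{tag}.pkl','rb'))
def ray(c,uv):
    K=np.array([[c['fx'],0,c['cx']],[0,c['fy'],c['cy']],[0,0,1.]])
    n=cv2.undistortPoints(np.array(uv,float).reshape(-1,1,2),K,np.array(c['D'],float)).reshape(-1,2)
    return np.c_[n[:,0],-n[:,1],-np.ones(len(n))]
def world(c,uv,z=None):
    "z None: depth image; else intersect with plane z"
    r=ray(c,uv); E=np.array(c['extrinsics']); o=E[:3,3]; d=r@E[:3,:3].T
    if z is None:
        t=np.array([c['range_z'][int(round(v)),int(round(u))] for u,v in uv])
    else: t=(z-o[2])/d[:,2]
    return o+d*t[:,None]
def crop(tag,x,y,w,h,s,out):
    im=cv2.imread(f'pics/{tag}.png')[y:y+h,x:x+w]
    cv2.imwrite(f'pics/{out}.png',cv2.resize(im,None,fx=s,fy=s,interpolation=cv2.INTER_CUBIC))
E
python3 - <<'E'
from h import *
a=cap('scene','s0');b=cap('top','t0')
cv2.imwrite('pics/both.png',cv2.resize(np.hstack([a['color'],b['color']])[:,:,::-1],(800,300)))
print(a['extrinsics'],b['extrinsics'],ctrl.state())
E
```

```text
[[-0.57022943 -0.55532506  0.60535319  1.1041152 ]
 [ 0.82124651 -0.36759024  0.43638467  0.40807935]
 [-0.01981342  0.74598357  0.66566954  0.71599211]
 [ 0.          0.          0.          1.        ]] [[ 2.33371157e-02  9.80392097e-01 -1.95669915e-01  3.84711859e-01]
 [-9.99727568e-01  2.28054546e-02 -4.96995407e-03  3.20193651e-02]
 [-4.10162331e-04  1.95732593e-01  9.80657220e-01  9.68832454e-01]
 [ 0.00000000e+00  0.00000000e+00  0.00000000e+00  1.00000000e+00]] {'time': 0.1, 'q': array([-1.42630534e+00,  3.78013742e-01,  7.97938161e-02,  1.27441807e+00,
        8.19061686e-06,  1.46050804e+00]), 'joint_vel': array([ 0.00057486, -0.00093468,  0.00222597, -0.00098553,  0.00161581,
       -0.00301457]), 'joint_torque': array([ 8.95284502e-04, -4.64692676e+01,  2.70583570e+01,  1.20970604e-02,
       -1.05467841e-04, -4.92650784e-06]), 'tool_pos': array([ 0.14485542, -0.55590176,  0.25545402]), 'tool_rot': array([ 9.91896488e-01,  1.27045306e-01, -1.16519957e-05, -9.20767407e-04]), 'ft_force': array([ 0.0716991 , -0.46435584, -0.50920417]), 'moment': array([0.06938993, 0.01817264, 0.01574963]), 'grip_force': 0.0, 'width': 1.0012302858127886}
```

View pics/s0.png

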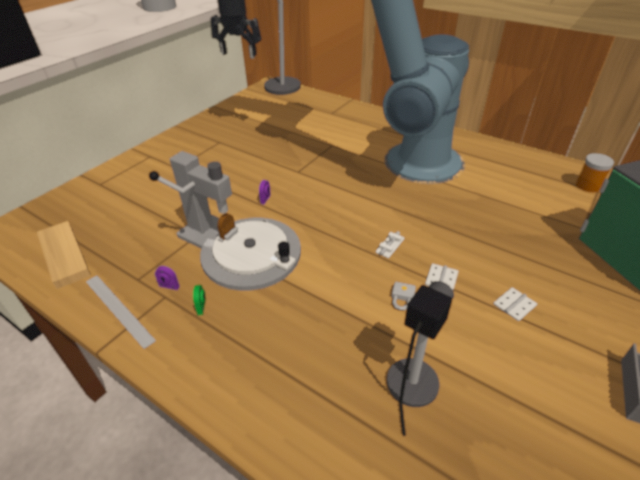

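View pics/t0.png

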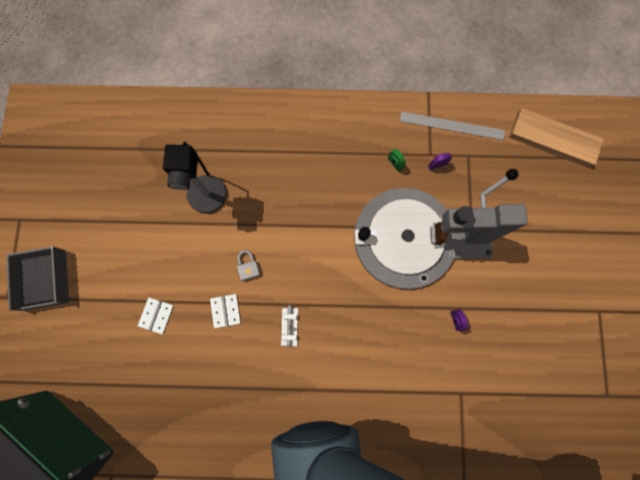

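Robot base is at the bottom of the top view, turntable axis near (408,236), knob (364,234), nest and escutcheon about (438,233) beside the press, camera foot (207,195) with its lens facing the robot near (179,182). Next, zoom in to measure.

Run:
```python
from h import *
crop('t0',340,180,200,120,4,'c1'); 
a=cv2.imread('pics/t0.png')[130:230,145:245]; b=cv2.imread('pics/s0.png')[270:410,370:460]
cv2.imwrite('pics/c2.png',np.hstack([cv2.resize(a,(500,500),interpolation=2),cv2.resize(b,(300,467),interpolation=2)[:500] if 0 else cv2.resize(b,(300,500),interpolation=2)]))
```

```text
(no output)
```

View pics/c1.png

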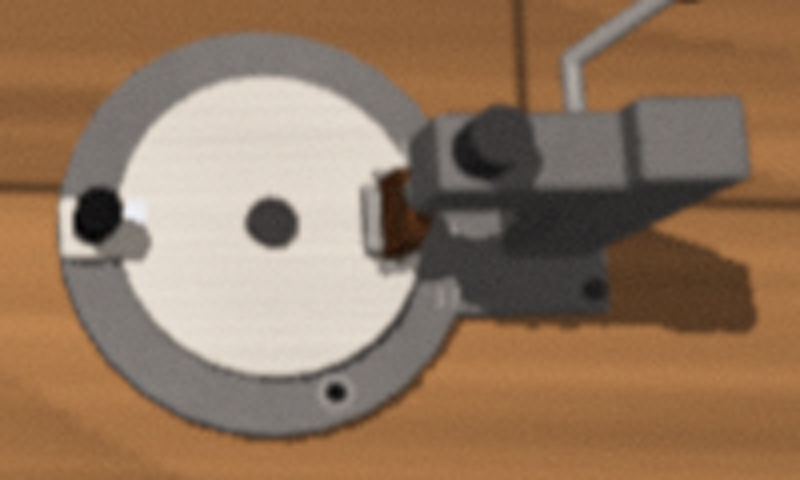

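View pics/c2.png

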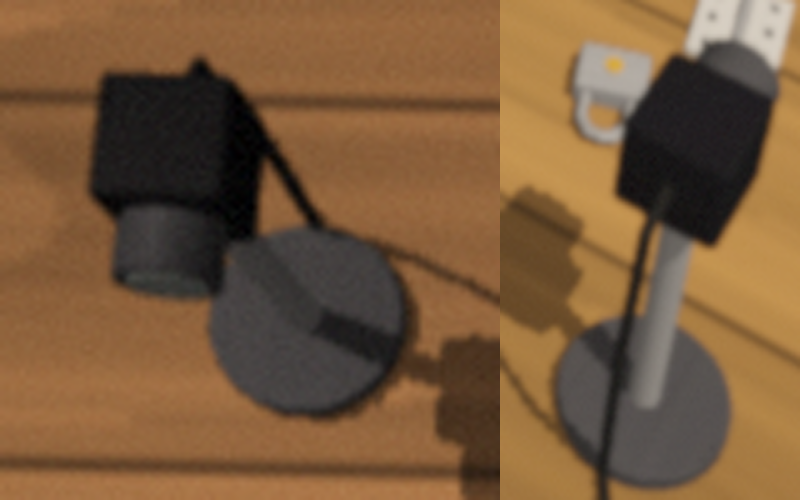

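The first crop shows the knob top at (98,213), hub at (272,222), and free hole at (336,392). The second shows the camera cube with its lens glass facing down-image, tilted a few degrees. I'll fit these using depth.

```bash
cat > m.py <<'E'
from h import *
def cloud(c):
    v,u=np.mgrid[0:480,0:640]; uv=np.c_[u.ravel(),v.ravel()]
    r=ray(c,uv); E=np.array(c['extrinsics']); t=c['range_z'].ravel()
    P=E[:3,3]+(r*t[:,None])@E[:3,:3].T; P[t==0]=np.nan
    return P
def circ(P):
    A=np.c_[2*P[:,:2],np.ones(len(P))]; s=np.linalg.lstsq(A,(P[:,:2]**2).sum(1),rcond=None)[0]
    return s[:2],np.sqrt(s[2]+s[0]**2+s[1]**2)
E
python3 - <<'E'
from m import *
c=load('t0'); s=load('s0')
f=lambda L:[(340+x/4,180+y/4) for x,y in L]
print('knob',world(c,f([(98,213)]),.076),'hole',world(c,f([(336,392)]),.016),'hub depth',world(c,f([(272,222)])))
rim=f([(62,240),(75,300),(120,372),(180,415),(260,437),(340,425),(400,390),(110,95),(170,50),(250,32),(330,45),(385,80)])
print('rim',circ(world(c,rim,.016)))
g=lambda L:[(145+x/5,130+y/5) for x,y in L]
print('foot depth',world(c,g([(270,380)])))
foot=g([(212,340),(230,382),(265,407),(310,415),(360,400),(395,360),(402,310),(380,260),(330,230)])
for z in(.0,.01):print('foot',circ(world(c,foot,z)))
for nm,k in(('t',c),('s',s)):
    P=cloud(k); 
    m=(abs(P[:,2]-.225)<.008)&(abs(P[:,0]-.6)<.2)&(P[:,1]>.1)&(P[:,1]<.5)
    Q=P[m]; print(nm,len(Q),Q[:,:].mean(0),cv2.minAreaRect((Q[:,:2]*1000).astype(np.float32)))
    print(nm,'lens/head', np.nanmin(P[(P[:,2]>.17)&(P[:,2]<.25)&(P[:,0]>.45)&(P[:,1]>.15)&(P[:,1]<.45)],axis=0))
    gz=P.reshape(480,640,3)
    m=(P[:,2]>.070)&(P[:,2]<.082)&(P[:,1]>-.15)&(P[:,1]<.1)&(P[:,0]>.4)&(P[:,0]<.75);print(nm,'knobtop',m.sum(),np.median(P[m],0),np.ptp(P[m],0) if m.any() else 0)
print('corners top @.225',world(c,g([(106,74),(230,79),(222,207),(95,192)]),.225))
print('glass edge @.2ish', world(c,g([(115,270),(220,290),(165,285)]),.195))
E
```

```text
knob [[ 0.57535258 -0.06364691  0.076     ]] hole [[ 0.49114476 -0.20042028  0.016     ]] hub depth [[ 0.58093516 -0.16273732  0.03671433]]
rim (array([ 0.58083118, -0.16281832]), np.float64(0.11432771901538774))
foot depth [[0.64327582 0.30492556 0.01296718]]
foot (array([0.67488077, 0.29337184]), np.float64(0.044636756057009216))
foot (array([0.67188573, 0.29067424]), np.float64(0.04417602875708698))
t 889 [0.66908261 0.29093767 0.22373909] ((664.090576171875, 291.8300476074219), (50.37751007080078, 74.30989837646484), 89.38409423828125)
t lens/head [0.62597734 0.26642439 0.17682308]
t knobtop 120 [ 0.57712244 -0.06372305  0.07576218] [0.02454909 0.02352877 0.00848445]
s 1190 [0.67864475 0.29387055 0.22356642] ((667.891357421875, 292.8887634277344), (49.78171920776367, 75.96155548095703), 88.74067687988281)
s lens/head [0.62979178 0.26760727 0.17041544]
s knobtop 97 [ 0.58203121 -0.06147703  0.07501627] [0.02415019 0.02608368 0.00745229]
corners top @.225 [[0.69959235 0.31298408 0.225     ]
 [0.69863693 0.26764171 0.225     ]
 [0.6497003  0.26656824 0.225     ]
 [0.65435524 0.31278412 0.225     ]]
glass edge @.2ish [[0.6349331  0.31383194 0.195     ]
 [0.6280695  0.27414505 0.195     ]
 [0.62954271 0.29472657 0.195     ]]
```

Run:
```python
from m import *
for nm in('t0','s0'):
    P=cloud(load(nm)); G=P.reshape(480,640,3)
    n=np.cross(G[1:-1,2:]-G[1:-1,:-2],G[2:,1:-1]-G[:-2,1:-1]); n/=np.linalg.norm(n,axis=2,keepdims=True)+1e-12
    C=G[1:-1,1:-1]; box=(C[...,2]>.17)&(C[...,2]<.22)&(C[...,0]>.6)&(C[...,0]<.75)&(C[...,1]>.22)&(C[...,1]<.36)&(abs(n[...,2])<.3)
    print(nm,box.sum())
    for ax,l in((0,'x-face'),(1,'y-face')):
        m=box&(abs(n[...,ax])>.85)
        Q=C[m]
        if len(Q)<15: print(l,len(Q));continue
        for _ in range(3):
            q=Q.mean(0); w=np.linalg.svd(Q-q)[2][2]; d=abs((Q-q)@w); Q=Q[d<2*d.std()+1e-4]
        w*=np.sign(w[ax]); print(l,len(Q),q.round(4),w.round(3),'yaw deg',np.degrees(np.arctan2(w[1],w[0]))-90*ax)
    # top-face edges: left/right extents vs x in z>.218
    Q=P[(abs(P[:,2]-.2245)<.004)&(P[:,0]>.64)&(P[:,0]<.71)&(P[:,1]>.24)&(P[:,1]<.34)]
    print(cv2.minAreaRect((Q[:,:2]*1000).astype(np.float32)))
    xs=np.arange(.655,.695,.005)
    for f in(np.min,np.max):
        e=[f(Q[abs(Q[:,0]-x)<.004][:,1]) for x in xs]; k=np.polyfit(xs,e,1); print('side yaw',np.degrees(np.arctan(k[0])),'y at .67',np.polyval(k,.67))
```

```text
t0 336
x-face 51 [0.6346 0.2891 0.203 ] [ 0.711  0.698 -0.087] yaw deg 44.442029559307386
y-face 80 [0.6753 0.268  0.1999] [ 0.094  0.995 -0.016] yaw deg -5.414820711654343
((671.497802734375, 291.75042724609375), (50.37751007080078, 59.494598388671875), 89.38409423828125)
side yaw -1.8638911944303578 y at .67 0.2674249229564538
side yaw -0.1106454743324673 y at .67 0.31645044134119854
s0 671
x-face 303 [0.704  0.2925 0.2016] [ 1.    -0.009 -0.007] yaw deg -0.5343140296367523
y-face 53 [0.6921 0.3069 0.1967] [0.308 0.176 0.935] yaw deg -60.21275114069189
((674.1428833007812, 292.6956481933594), (49.685340881347656, 63.46011734008789), 88.8056869506836)
side yaw -1.2269565282197228 y at .67 0.26849610527426626
side yaw -0.015312067401067787 y at .67 0.31730217334538696
```

Base centre is (0.581,-0.163) with yaw about +2.7°. The knob is at (0.577,-0.064) and the target hole at (0.491,-0.200). The lens is near (0.627,0.2925), yaw about -0.8°. Moving above the knob, turning the wrist to the yaw needed for the escutcheon.

```bash
python3 -m jog '[{"xyz":[16,18,0],"yaw":0.12},{"xyz":[16,18,0],"yaw":0.12},{"xyz":[16,18,0],"yaw":0.12},{"xyz":[16,18,0],"yaw":0.12},{"xyz":[16,18,0],"yaw":0.12},{"xyz":[16,18,0],"yaw":0.12},{"xyz":[16,18,0],"yaw":0.12},{"xyz":[16,18,0],"yaw":0.12},{"xyz":[16,18,0],"yaw":0.12},{"xyz":[16,18,0],"yaw":0.12},{"xyz":[16,18,0],"yaw":0.12},{"xyz":[16,18,0],"yaw":0.12}]'
python3 -m jog '[{"xyz":[16,18,0],"yaw":0.12},{"xyz":[16,18,0],"yaw":0.12},{"xyz":[16,18,0],"yaw":0.12},{"xyz":[16,18,0],"yaw":0.12},{"xyz":[16,18,0],"yaw":0.12},{"xyz":[16,18,0],"yaw":0.12},{"xyz":[16,18,0],"yaw":0.12},{"xyz":[16,18,0],"yaw":0.12},{"xyz":[16,18,0],"yaw":0.12},{"xyz":[16,18,0],"yaw":0.12},{"xyz":[16,18,0],"yaw":0.12},{"xyz":[16,18,0],"yaw":0.12}]'
python3 -m jog '[{"xyz":[16,18,0],"yaw":0.12},{"xyz":[16,18,0],"yaw":0.12},{"xyz":[16,18,0],"yaw":0.12},{"yaw":0.043},{"yaw":0}]'
```

```text
schema error: expected keys fingers, xyz, yaw
schema error: expected keys fingers, xyz, yaw
schema error: expected keys fingers, xyz, yaw
```

```bash
python3 -m jog '[{"fingers":85,"xyz":[16,18,0],"yaw":0.12},{"fingers":85,"xyz":[16,18,0],"yaw":0.12},{"fingers":85,"xyz":[16,18,0],"yaw":0.12},{"fingers":85,"xyz":[16,18,0],"yaw":0.12},{"fingers":85,"xyz":[16,18,0],"yaw":0.12},{"fingers":85,"xyz":[16,18,0],"yaw":0.12},{"fingers":85,"xyz":[16,18,0],"yaw":0.12},{"fingers":85,"xyz":[16,18,0],"yaw":0.12},{"fingers":85,"xyz":[16,18,0],"yaw":0.12},{"fingers":85,"xyz":[16,18,0],"yaw":0.12},{"fingers":85,"xyz":[16,18,0],"yaw":0.12},{"fingers":85,"xyz":[16,18,0],"yaw":0.12}]'
python3 -m jog '[{"fingers":85,"xyz":[16,18,0],"yaw":0.12},{"fingers":85,"xyz":[16,18,0],"yaw":0.12},{"fingers":85,"xyz":[16,18,0],"yaw":0.12},{"fingers":85,"xyz":[16,18,0],"yaw":0.12},{"fingers":85,"xyz":[16,18,0],"yaw":0.12},{"fingers":85,"xyz":[16,18,0],"yaw":0.12},{"fingers":85,"xyz":[16,18,0],"yaw":0.12},{"fingers":85,"xyz":[16,18,0],"yaw":0.12},{"fingers":85,"xyz":[16,18,0],"yaw":0.12},{"fingers":85,"xyz":[16,18,0],"yaw":0.12},{"fingers":85,"xyz":[16,18,0],"yaw":0.12},{"fingers":85,"xyz":[16,18,0],"yaw":0.12}]'
python3 -m jog '[{"fingers":85,"xyz":[16,18,0],"yaw":0.12},{"fingers":85,"xyz":[16,18,0],"yaw":0.12},{"fingers":85,"xyz":[16,18,0],"yaw":0.12},{"fingers":85,"xyz":[0,0,0],"yaw":0.043},{"fingers":85,"xyz":[0,0,0],"yaw":0}]'
```

```text
time: 1.1
tool_pos: [0.3374, -0.3392, 0.2559]
tool_rot: [0.66, 0.751, 0.0, -0.0]
ft_force: [-0.1, 0.3, -0.4]
width: 0.993
grip_force: 0.0
time: 2.1
tool_pos: [0.5293, -0.1233, 0.2558]
tool_rot: [0.0, 1.0, 0.0, -0.0]
ft_force: [0.8, -1.1, 0.6]
width: 0.999
grip_force: 0.0
time: 2.52
tool_pos: [0.5773, -0.0693, 0.2555]
tool_rot: [-0.198, 0.98, 0.0, -0.001]
ft_force: [-1.5, 0.1, 0.4]
width: 0.995
grip_force: 0.0
```

```bash
python3 -m jog '[{"fingers":60,"xyz":[0,5.5,-35],"yaw":0},{"fingers":60,"xyz":[0,0,-40],"yaw":0},{"fingers":60,"xyz":[0,0,-40],"yaw":0},{"fingers":60,"xyz":[0,0,-30],"yaw":0},{"fingers":60,"xyz":[0,0,-20],"yaw":0},{"fingers":60,"xyz":[0,0,-18],"yaw":0},{"fingers":60,"xyz":[0,0,0],"yaw":0}]' 40
python3 -m jog '[{"fingers":20,"xyz":[0,0,0],"yaw":0},{"fingers":20,"xyz":[0,0,0],"yaw":0},{"fingers":20,"xyz":[0,0,0],"yaw":0},{"fingers":20,"xyz":[0,0,0],"yaw":0},{"fingers":20,"xyz":[0,0,0],"yaw":0},{"fingers":20,"xyz":[0,0,0],"yaw":0},{"fingers":20,"xyz":[0,0,0],"yaw":0},{"fingers":20,"xyz":[0,0,0],"yaw":0}]' 40
```

```text
time: 3.1
tool_pos: [0.5729, -0.0648, 0.069]
tool_rot: [-0.196, 0.981, 0.002, -0.004]
ft_force: [-1.1, -0.1, 0.1]
width: 0.7
grip_force: 0.0
time: 3.77
tool_pos: [0.5782, -0.0649, 0.0753]
tool_rot: [-0.197, 0.98, -0.0, 0.002]
ft_force: [-1.1, 1.4, 7.1]
width: 0.289
grip_force: 39.6
```

```bash
python3 -m jog '[{"fingers":20,"xyz":[0,0,3],"yaw":0},{"fingers":20,"xyz":[0,0,5],"yaw":0},{"fingers":20,"xyz":[0,0,4],"yaw":0},{"fingers":20,"xyz":[0,0,2],"yaw":0},{"fingers":20,"xyz":[0,0,0],"yaw":0},{"fingers":20,"xyz":[0,0,0],"yaw":0}]' 60
python3 - <<'E'
from m import *
cap('top','t1'); s=cap('scene','s1'); print(ctrl.state()['tool_pos'],ctrl.state()['ft_force'])
crop('s1',195,140,130,130,4,'c3')
E
```

```text
time: 4.27
tool_pos: [0.5764, -0.065, 0.0868]
tool_rot: [-0.197, 0.98, 0.0, -0.001]
ft_force: [0.6, -0.1, -8.7]
width: 0.285
grip_force: 59.3
[ 0.57639257 -0.06500734  0.0867743 ] [ 0.92485169  0.36264596 -9.0964666 ]
```

View pics/c3.png

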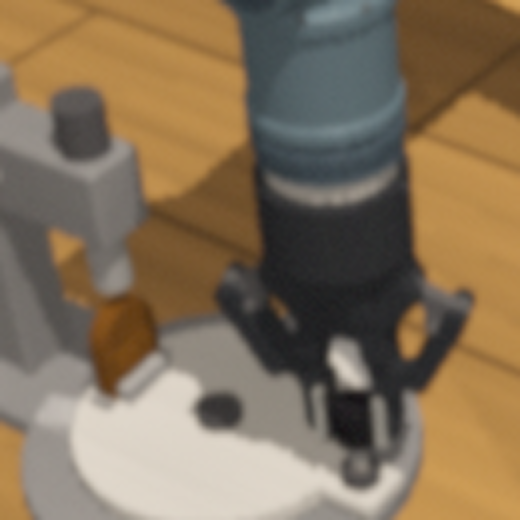

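The crop shows the knob lifted in the fingers, and the force implies about 13 mm of lift. Computing the arc.

```bash
python3 -c "
import numpy as np
a=np.radians(92.7+5*np.arange(23)); p=np.round(98*np.c_[np.cos(a),np.sin(a)],1); print(np.diff(p,axis=0).round(1).tolist())"
```

```text
[[-8.5, -0.8], [-8.4, -1.5], [-8.3, -2.2], [-8.0, -3.0], [-7.8, -3.6], [-7.3, -4.3], [-7.0, -5.0], [-6.6, -5.5], [-6.0, -6.0], [-5.5, -6.6], [-4.8, -7.0], [-4.3, -7.5], [-3.6, -7.7], [-2.9, -8.1], [-2.2, -8.2], [-1.4, -8.4], [-0.7, -8.6], [0.0, -8.5], [0.8, -8.5], [1.5, -8.4], [2.2, -8.3], [3.0, -8.0]]
```

```bash
python3 -m jog '[{"fingers":20,"xyz":[-8.5,-0.8,0],"yaw":0},{"fingers":20,"xyz":[-8.4,-1.5,0],"yaw":0},{"fingers":20,"xyz":[-8.3,-2.2,0],"yaw":0},{"fingers":20,"xyz":[-8.0,-3.0,0],"yaw":0},{"fingers":20,"xyz":[-7.8,-3.6,0],"yaw":0},{"fingers":20,"xyz":[-7.3,-4.3,0],"yaw":0},{"fingers":20,"xyz":[-7.0,-5.0,0],"yaw":0},{"fingers":20,"xyz":[-6.6,-5.5,0],"yaw":0},{"fingers":20,"xyz":[-6.0,-6.0,0],"yaw":0},{"fingers":20,"xyz":[-5.5,-6.6,0],"yaw":0},{"fingers":20,"xyz":[-4.8,-7.0,0],"yaw":0}]' 60
python3 -m jog '[{"fingers":20,"xyz":[-4.3,-7.5,0],"yaw":0},{"fingers":20,"xyz":[-3.6,-7.7,0],"yaw":0},{"fingers":20,"xyz":[-2.9,-8.1,0],"yaw":0},{"fingers":20,"xyz":[-2.2,-8.2,0],"yaw":0},{"fingers":20,"xyz":[-1.4,-8.4,0],"yaw":0},{"fingers":20,"xyz":[-0.7,-8.6,0],"yaw":0},{"fingers":20,"xyz":[0,-8.5,0],"yaw":0},{"fingers":20,"xyz":[0.8,-8.5,0],"yaw":0},{"fingers":20,"xyz":[1.5,-8.4,0],"yaw":0},{"fingers":20,"xyz":[2.2,-8.3,0],"yaw":0},{"fingers":20,"xyz":[3,-8,0],"yaw":0},{"fingers":20,"xyz":[0,0,0],"yaw":0}]' 60
python3 -m jog '[{"fingers":20,"xyz":[0,0,0],"yaw":0},{"fingers":20,"xyz":[0,0,0],"yaw":0}]'
```

```text
time: 5.28
tool_pos: [0.4984, -0.1111, 0.0875]
tool_rot: [-0.197, 0.98, 0.0, 0.0]
ft_force: [2.9, 0.0, -8.1]
width: 0.283
grip_force: 59.5
time: 6.28
tool_pos: [0.4919, -0.2025, 0.0873]
tool_rot: [-0.196, 0.981, -0.001, 0.0]
ft_force: [3.5, 1.1, -7.5]
width: 0.285
grip_force: 59.8
time: 6.45
tool_pos: [0.4913, -0.2011, 0.0873]
tool_rot: [-0.197, 0.98, -0.0, -0.0]
ft_force: [4.3, 0.6, -8.7]
width: 0.282
grip_force: 59.7
```

```bash
python3 -m jog '[{"fingers":20,"xyz":[0,0,-4],"yaw":0},{"fingers":20,"xyz":[0,0,-4],"yaw":0},{"fingers":20,"xyz":[0,0,-4],"yaw":0},{"fingers":20,"xyz":[0,0,-1],"yaw":0},{"fingers":20,"xyz":[0,0,0],"yaw":0},{"fingers":20,"xyz":[0,0,0],"yaw":0}]' 30
python3 -m jog '[{"fingers":60,"xyz":[0,0,0],"yaw":0},{"fingers":60,"xyz":[0,0,0],"yaw":0},{"fingers":60,"xyz":[0,0,0],"yaw":0},{"fingers":60,"xyz":[0,0,0],"yaw":0},{"fingers":60,"xyz":[0,0,0],"yaw":0},{"fingers":60,"xyz":[0,0,20],"yaw":0},{"fingers":60,"xyz":[0,0,40],"yaw":0},{"fingers":60,"xyz":[0,0,40],"yaw":0},{"fingers":60,"xyz":[0,0,40],"yaw":0},{"fingers":60,"xyz":[-40,0,0],"yaw":0},{"fingers":60,"xyz":[-40,0,0],"yaw":0},{"fingers":60,"xyz":[-40,0,0],"yaw":0}]'
python3 - <<'E'
from m import *
cap('top','t2'); cap('scene','s2')
a=cv2.imread('pics/t2.png')[180:300,345:465]; b=cv2.imread('pics/s2.png')[175:295,195:315]
cv2.imwrite('pics/c4.png',np.hstack([cv2.resize(x,(400,400),interpolation=2) for x in(a,b)]))
for k in('t2','s2'):
    P=cloud(load(k));m=(P[:,2]>.06)&(P[:,2]<.1)&(np.hypot(P[:,0]-.491,P[:,1]+.2)<.03); print(k,m.sum(),np.median(P[m],0),np.percentile(P[m][:,2],[50,80,95]))
E
```

```text
time: 6.95
tool_pos: [0.4916, -0.2012, 0.0754]
tool_rot: [-0.197, 0.98, -0.001, 0.0]
ft_force: [0.5, -0.3, 4.8]
width: 0.282
grip_force: 61.4
time: 7.95
tool_pos: [0.371, -0.2013, 0.2155]
tool_rot: [-0.197, 0.98, -0.001, 0.001]
ft_force: [0.2, -0.4, 0.3]
width: 0.701
grip_force: 0.0
t2 143 [ 0.49272065 -0.19860143  0.07566941] [0.07566941 0.07748671 0.07879881]
s2 105 [ 0.49875233 -0.19461959  0.0733939 ] [0.0733939  0.07549138 0.07661297]
```

View pics/c4.png

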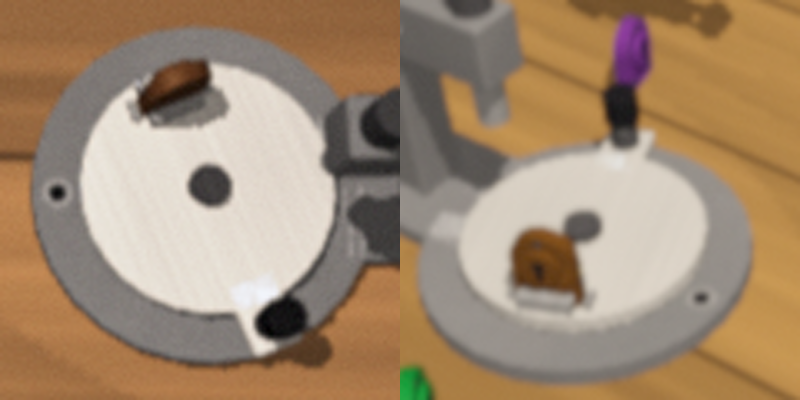

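Plunger is home in the second hole (knob top 76 mm). The escutcheon stands in the nest at 22.7°, front outward. Going to it above the press and then down.

```bash
python3 -m jog '[{"fingers":70,"xyz":[0,30,25],"yaw":0},{"fingers":70,"xyz":[0,38,25],"yaw":0},{"fingers":70,"xyz":[30,0,0],"yaw":0},{"fingers":70,"xyz":[40,0,0],"yaw":0},{"fingers":70,"xyz":[40,0,0],"yaw":0},{"fingers":70,"xyz":[40,0,0],"yaw":0},{"fingers":70,"xyz":[40,0,0],"yaw":0},{"fingers":70,"xyz":[40,0,0],"yaw":0},{"fingers":70,"xyz":[30,-5,0],"yaw":0},{"fingers":70,"xyz":[10,0,0],"yaw":0},{"fingers":70,"xyz":[0,0,0],"yaw":0},{"fingers":70,"xyz":[0,0,0],"yaw":0}]'
python3 - <<'E'
from m import *
for k in('t2','s2'):
    c=load(k);P=cloud(c);C=c['color'].reshape(-1,3).astype(int)
    m=(P[:,2]>.05)&(np.hypot(P[:,0]-.641,P[:,1]+.138)<.045)&(P[:,2]<.095);Q=P[m]; r=np.array([.9225,.386]);t=np.array([-.386,.9225]);d=Q[:,:2]-[.581,-.163]
    print(k,m.sum(),'radial',np.percentile(d@r,[2,50,98]),'tang',np.percentile(d@t,[2,50,98]),Q[:,2].max())
E
```

```text
time: 9.05
tool_pos: [0.6414, -0.1407, 0.2612]
tool_rot: [-0.197, 0.98, 0.0, -0.001]
ft_force: [-1.1, -0.2, 0.1]
width: 0.819
grip_force: 0.0
t2 195 radial [0.05944453 0.06385615 0.07600141] tang [-0.01782969  0.00576807  0.02340962] 0.08932042416253438
s2 315 radial [0.06308472 0.07390315 0.08056571] tang [-0.01766622  0.00546151  0.02358007] 0.08897283264716316
```

```bash
python3 -m jog '[{"fingers":70,"xyz":[-1,4,-40],"yaw":0},{"fingers":70,"xyz":[0,0,-40],"yaw":0},{"fingers":70,"xyz":[0,0,-35],"yaw":0},{"fingers":70,"xyz":[0,0,-20],"yaw":0},{"fingers":70,"xyz":[0,0,-20],"yaw":0},{"fingers":70,"xyz":[0,0,-20],"yaw":0},{"fingers":70,"xyz":[0,0,-15],"yaw":0},{"fingers":70,"xyz":[0,0,0],"yaw":0},{"fingers":70,"xyz":[0,0,0],"yaw":0}]'
python3 -c "
from m import *
cap('scene','s3'); crop('s3',195,150,130,130,4,'c5'); print(ctrl.state()['tool_pos'])"
```

```text
time: 9.8
tool_pos: [0.6383, -0.1366, 0.0721]
tool_rot: [-0.197, 0.98, 0.001, -0.001]
ft_force: [-0.7, 0.0, 0.4]
width: 0.823
grip_force: 0.0
[ 0.63966609 -0.13695121  0.07333426]
```

View pics/c5.png

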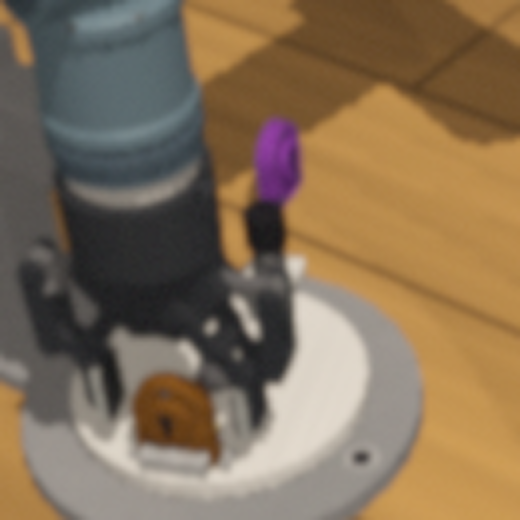

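The fingers straddle the escutcheon, around (175,425) in the crop. Lowering a bit more and closing gently.

```bash
python3 -m jog '[{"fingers":70,"xyz":[0.5,0,-5],"yaw":0},{"fingers":70,"xyz":[0.5,0,-4],"yaw":0},{"fingers":60,"xyz":[0,0,0],"yaw":0},{"fingers":52,"xyz":[0,0,0],"yaw":0},{"fingers":48,"xyz":[0,0,0],"yaw":0},{"fingers":46,"xyz":[0,0,0],"yaw":0},{"fingers":40,"xyz":[0,0,0],"yaw":0},{"fingers":40,"xyz":[0,0,0],"yaw":0},{"fingers":40,"xyz":[0,0,0],"yaw":0},{"fingers":40,"xyz":[0,0,0],"yaw":0}]' 25
```

```text
time: 10.68
tool_pos: [0.6415, -0.137, 0.0636]
tool_rot: [-0.197, 0.98, -0.0, 0.0]
ft_force: [0.1, -0.4, 3.6]
width: 0.513
grip_force: 26.1
```

```bash
python3 -m jog '[{"fingers":40,"xyz":[0,0,0],"yaw":0},{"fingers":40,"xyz":[0,0,0],"yaw":0},{"fingers":40,"xyz":[0,0,3],"yaw":0},{"fingers":40,"xyz":[0,0,5],"yaw":0},{"fingers":40,"xyz":[0,0,8],"yaw":0},{"fingers":40,"xyz":[0,0,15],"yaw":0},{"fingers":40,"xyz":[0,0,25],"yaw":0},{"fingers":40,"xyz":[0,0,30],"yaw":0},{"fingers":40,"xyz":[0,0,30],"yaw":0},{"fingers":40,"xyz":[0,0,20],"yaw":0},{"fingers":40,"xyz":[0,0,0],"yaw":0},{"fingers":40,"xyz":[0,0,0],"yaw":0}]' 60
```

```text
time: 11.68
tool_pos: [0.642, -0.1371, 0.2007]
tool_rot: [-0.197, 0.98, -0.001, 0.001]
ft_force: [-0.1, 0.3, -2.7]
width: 0.503
grip_force: 61.3
```

```bash
python3 -m jog '[{"fingers":40,"xyz":[-15,10,0],"yaw":0},{"fingers":40,"xyz":[-30,20,0],"yaw":0},{"fingers":40,"xyz":[-35,25,0],"yaw":-0.05},{"fingers":40,"xyz":[-35,25,0],"yaw":-0.05},{"fingers":40,"xyz":[-30,30,0],"yaw":-0.05},{"fingers":40,"xyz":[-11,34,0],"yaw":-0.05},{"fingers":40,"xyz":[0,34,0],"yaw":-0.05},{"fingers":40,"xyz":[0,34,0],"yaw":-0.05},{"fingers":40,"xyz":[0,34,0],"yaw":-0.05},{"fingers":40,"xyz":[0,34,0],"yaw":-0.062},{"fingers":40,"xyz":[0,34,0],"yaw":0},{"fingers":40,"xyz":[0,34,0],"yaw":0}]'
python3 -m jog '[{"fingers":40,"xyz":[0,34,0],"yaw":0},{"fingers":40,"xyz":[0,28,0],"yaw":0},{"fingers":40,"xyz":[0,14,0],"yaw":0},{"fingers":40,"xyz":[0,7,0],"yaw":0},{"fingers":40,"xyz":[0,0,0],"yaw":0},{"fingers":40,"xyz":[0,0,0],"yaw":0},{"fingers":40,"xyz":[0,0,0],"yaw":0}]'
python3 - <<'E'
from m import *
cap('scene','s4');c=cap('top','t4')
s=load('s4');print(ctrl.state()['tool_pos'],ctrl.state()['tool_rot'])
# plate front points seen from scene
P=cloud(s);C=s['color'].reshape(-1,3).astype(int)
m=(P[:,0]>.47)&(P[:,0]<.51)&(abs(P[:,1]-.294)<.035)&(P[:,2]>.155)&(P[:,2]<.235)&(C[:,0]>C[:,2]*1.5)&(C[:,0]>40)
Q=P[m]; print(len(Q),np.percentile(Q,[3,50,97],axis=0).round(4))
q=Q.mean(0);w=np.linalg.svd(Q-q)[2][2];print('normal',w*np.sign(w[0]))
a=cv2.imread('pics/t4.png')[130:330,120:320]; b=cv2.imread('pics/s4.png')[200:400,330:530]
cv2.imwrite('pics/c6.png',np.hstack([cv2.resize(x,(400,400),interpolation=2) for x in(a,b)]))
E
```

```text
time: 12.68
tool_pos: [0.4859, 0.2102, 0.197]
tool_rot: [0.008, 1.0, -0.001, -0.002]
ft_force: [0.6, -0.6, -1.8]
width: 0.5
grip_force: 61.6
time: 13.27
tool_pos: [0.4877, 0.2905, 0.1988]
tool_rot: [0.009, 1.0, -0.001, -0.0]
ft_force: [0.2, 0.1, -2.5]
width: 0.496
grip_force: 61.7
[0.48800018 0.29060902 0.1991937 ] [ 8.86863453e-03  9.99960643e-01 -2.09197745e-04 -1.27767107e-04]
784 [[0.4856 0.2694 0.1671]
 [0.4961 0.2931 0.1998]
 [0.5021 0.324  0.2229]]
normal [9.98911075e-01 8.99816395e-05 4.66546423e-02]
```

View pics/c6.png

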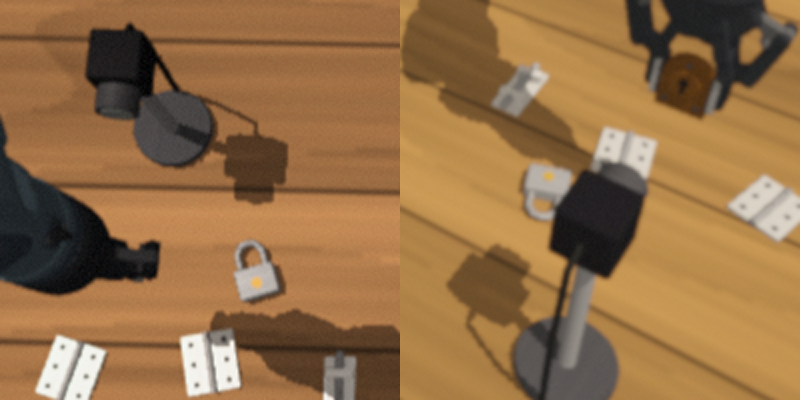

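The keyhole shows at (683,86) in the right half of the crop, full-image (471.5,243), facing the camera. Measuring its offset.

Run:
```python
from m import *
s=load('s4');E=np.array(s['extrinsics']);r=ray(s,[(471.5,243)])[0];d=E[:3,:3]@r;o=E[:3,3]
print(o+d*(.499-o[0])/d[0], world(s,[(471,243),(472,243),(475,240),(467,246)]))
P=cloud(s);C=s['color'].reshape(-1,3).astype(int)
m=(P[:,0]>.488)&(P[:,0]<.51)&(abs(P[:,1]-.294)<.035)&(P[:,2]>.155)&(P[:,2]<.235)&(C[:,0]>C[:,2]*1.5)&(C[:,0]>40);Q=P[m]
for z in(.175,.18,.185,.19,.195,.2):
    e=Q[abs(Q[:,2]-z)<.003]; print(z,e[:,1].min(),e[:,1].max(),np.median(e[:,0]))
T=cloud(load('t4'));m=(T[:,2]>.185)&(T[:,2]<.215)&(T[:,0]<.64)&(T[:,0]>.6)&(T[:,1]>.25)&(T[:,1]<.34);print('barrel',np.percentile(T[m],[5,50,95],axis=0))
```

```text
[0.499      0.29165606 0.19715514] [[0.50112534 0.2912798  0.19858167]
 [0.50412489 0.29342207 0.20194249]
 [0.4998012  0.29594521 0.20674029]
 [0.50069358 0.28616974 0.1887203 ]]
0.175 0.2651902463949838 0.3187450787571309 0.4959875786582705
0.18 0.259812973623609 0.3236568823565164 0.49602723695524065
0.185 0.259196665428035 0.32484474296405286 0.4964016767682325
0.19 0.259196665428035 0.32598506193738674 0.49754119455211876
0.195 0.2698013123283246 0.3256387700749216 0.49953967086457385
0.2 0.2692706450574983 0.32554744196276547 0.49987120446330546
barrel [[0.62673066 0.27360227 0.18995189]
 [0.62782535 0.28544571 0.20576801]
 [0.63818013 0.31016148 0.21448787]]
```

```bash
python3 -m jog '[{"fingers":40,"xyz":[-1,1,0.5],"yaw":0},{"fingers":40,"xyz":[-1,1,0.5],"yaw":0},{"fingers":40,"xyz":[0,0,0],"yaw":0},{"fingers":40,"xyz":[0,0,0],"yaw":0},{"fingers":40,"xyz":[0,0,0],"yaw":0},{"fingers":40,"xyz":[0,0,0],"yaw":0},{"fingers":40,"xyz":[0,0,0],"yaw":0},{"fingers":40,"xyz":[0,0,0],"yaw":0}]'
python3 -c "
from station import ctrl
s=ctrl.state(); print(s['tool_pos'],s['joint_vel'].round(3)); print(ctrl.hand_in())"
```

```text
time: 14.03
tool_pos: [0.4858, 0.294, 0.2002]
tool_rot: [0.008, 1.0, 0.0, -0.0]
ft_force: [-0.5, -0.0, -3.2]
width: 0.505
grip_force: 61.7
[0.48582902 0.29404607 0.20017683] [ 0.001  0.     0.001  0.001 -0.001 -0.001]
the job is handed in; nothing more can be done
None
```

I handed the job in at about 14 s: the plunger is home in the second hole, and the gripper holds the escutcheon still, its keyhole about 13 cm from the lens and squarely facing it, centred to within the 2 mm or so I could measure.

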